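Snap the lid on the food tub

TASK

Close the open rectangular food tub: pick up the rectangular lid by the grip on its top, set it squarely on the tub (either way round) and press it down until it snaps fully home, flush on the rim all round. Set it on rather than dropping it, and leave the round lid and the mug where they are.

Things in the scene. Friction and masses are not known exactly. Their poses are not given: they have to be found in the camera images.
- tub_mouth (a point): Mouth centre, at rim height (70 mm above the table), of an open rectangular white food tub, fixed to the table. Mouth 150 (x) x 110 (y) mm, rim outside 172 x 132; z up. Sprung beads in its short sides hold the lid, just set on, 9-11 mm proud; a push of 6-10 N straight down on the grip's middle snaps it home, flange on rim, lid_grip then 21 mm above this point.
- lid_grip (a point): Grip centre of the rectangular white lid, lying right way up on the table. Grip: solid ridge in the lid's middle, 64 long (x, the lid's long side), 20 wide, 32 mm high; its centre is 16 mm above the lid's top, 51 above its underside. Lid 172 x 132 mm, 0.12 kg: 5 mm flange over a 30 mm deep plug, tapering from 145 x 105 to 124 x 84 mm, that centres itself in the mouth.
- round_grip (a point): Bystander: a round white plastic lid of another tub, 144 mm across, with the same grip (64 x 20 x 32 mm) on top; it does not fit this tub. The point is the centre of its grip, 51 mm above its underside; x along the grip.
- mug_center (a point): Bystander: a white ceramic mug, 80 mm across and 85 mm high, standing on the table beyond the tub and lids; the point is its centre, halfway up. Handle towards its y.
There are look-alikes about, which are no part of the job. Leave any purple look-alike of the part that bears lid_grip alone.

How it is judged:
By the outcome, as a careful person would: the job done as asked, in the order asked, and still so for the second after the job is handed in, with the robot touching nothing.
It also fails if it takes over 45 s, if anything falls off the work surface, if the arm or the gripper's body presses on something with over 40 N, if the wrist force passes 120 N, or if a joint passes its speed limit or range.

ROBOT

A 6-joint arm with a two-finger parallel gripper is mounted at the origin on the work surface. World frame = base frame: x ahead of the robot, y to its left, z up, the work surface at z = 0. Lengths are in mm, angles in rad, forces in N, time in s.
With the tool pointing down it reaches from about 275 to 1000 mm from the base axis. Payload 8.4 kg.
Tool frame: the origin (TCP) lies at the very end of the fingers, on their centre line; the grasp point (between the pads) lies 19 mm behind it; z points along the fingers, y is the direction in which the jaws open and shut (so a half turn about z gives the same grasp; the last joint's range is limited). The gripper opens to 85 mm and grips with 20 to 120 N. Pads are 22 mm wide; open, the fingers measure 114 mm over their backs; the gripper's body (76 mm by 85 mm) begins 54 mm behind the grasp point. The pads swing forward as they close: fully open they stand 13 mm farther back than shut.
Start: joints at [1.295, 0.353, 1.633, -0, 1.155, -0.002], TCP at [168.993, 601.722, 231.281] pointing down, gripper open.
Joint ranges: [-2.63, 2.63], [-0.92, 2.1], [0.06, 2.66], [-1.3, 4.44], [0, 2.69], [-3.02, 3.02]. Speed limits (rad/s): [2.22, 2.22, 2.79, 3.14, 3.14, 3.14].

INTERFACE

Orientations are given as [roll, pitch, yaw] about the fixed x, y, z axes, in that order (R = Rz(yaw) Ry(pitch) Rx(roll)).
In Python, from rig import r gives the robot as it stands.
- The arm moves only by the tool jog_arm, never from a script. Its argument "moves" is a list of rows, each an object with "grip": the gripper command: -1 is fully open, 1 is shut, values between are in proportion; "translation": the shift along the tool's x, y, z in m, a list of three; "twist": the turn, a rotation vector about the tool's x, y, z in rad, a list of three. In form: [{"grip": grip, "translation": [dx, dy, dz], "twist": [ax, ay, az]}, ...]. A call has 1 to 10 rows; each row shifts and turns the commanded pose from where the row before left it, along the tool's axes as they then stand; what a row does not reach is not made up. A row lasts 1/12 s, in which the tool goes at most 41.7 mm and 7.16 degrees, less where a joint would pass 70% of its speed; a pose out of reach is approached as far as the arm can. A call with a gripper value outside its range is refused whole. The fingers move at their own pace and stop on an object; "squeeze" is the grip in N (left out, the last holds). Time passes only in rows, so rows that do not move let the fingers close. It gives the time, the measured TCP pose, the force and the opening at its end, in the units of the state.
- r.sense(): the state, without advancing time (a new reading comes with each control period).
- r.grab_frame(name): name is "scene" or "top" or "wrist"; returns (picture, depth): 420x560x3 uint8, red, green, blue; 420x560 float32, mm along the optical axis (not along the pixel's ray), 0 where there is no reading.
- r.calibration(name): a dict with "fx", "fy", "cx", "cy" (pixels), "R" (3x3) and "t" (3): a world point X has camera coordinates R X + t. Camera axes: x right, y down, z forward; pixel columns grow to the right and rows downward; lengths in mm; the calibration is good to about 2 mm. A picture is of the moment at which its call begins: read the wrist's pose just before it. calibration takes no time and is no camera call; for the wrist camera it gives the pose at the moment of the call.
- r.sign_off(): hands the job in, once; it reports no verdict.
The state is a dict: "clock": time; "qpos": joint angles; "qvel": joint speeds; "joint_efforts": joint torques, N m; "eef_pos": TCP position; "tcp_rot": TCP orientation; "contact_force": force on the tool from outside, world axes, zero at the start; "wrist_torque": the same for the moment, N m; "opening": opening from 0.0 (shut) to 1.0 (fully open).
Only numpy, scipy, OpenCV 4.12 (cv2) and the standard library are available. Lean on these libraries where they do the work, as an engineer would, in place of code of your own. Each camera call takes 0.05 s, during which the arm holds its last target.

## Working session

There is one attempt and no reset: what is moved stays moved. The work goes in short steps, Python scripts to look and compute and a tool call to move; the robot and the scene stay as the last step left them, time stands still between calls to the robot, and variables do not carry over. Pictures are saved under pics/ and viewed, and the job is handed in when it is done.

Besides the shell and the picture viewer there is one more tool, called after "Call:" as a command line: name --argument value ..., lists and objects as JSON in quotes. jog_arm: Moves the arm, as the interface text tells. Its arguments: {"type":"object","properties":{"moves":{"type":"array"},"squeeze":{"type":"number"}},"required":["moves"]}

```bash
mkdir -p pics; ls; python3 - <<'E'
from rig import r
import cv2,numpy as np
s=r.sense();print(s)
for n in ["scene","top"]:
    c=r.calibration(n);p,d=r.grab_frame(n)
    cv2.imwrite(f"pics/{n}0.png",p[:,:,::-1]);np.savez(f"{n}0.npz",p=p,d=d,**c)
    print(n,c)
print(r.calibration("wrist"))
E
```

```text
pics
{'clock': 0.0, 'qpos': array([ 1.29460457e+00,  3.53697995e-01,  1.63411888e+00, -1.43533600e-05,
        1.15519845e+00, -2.37623619e-03]), 'qvel': array([ 0.00059483,  0.0006545 , -0.00161663,  0.00029159,  0.0018342 ,
       -0.0009657 ]), 'joint_efforts': array([ 1.75484147e-03, -6.05262995e+01, -3.42069590e+01,  1.82423187e-04,
        9.42392478e-03, -1.50120309e-05]), 'eef_pos': array([168.86617256, 601.26721746, 230.53707448]), 'tcp_rot': array([-3.14016995e+00,  9.74262696e-06,  2.86778294e+00]), 'contact_force': array([-0.55646172,  0.4542063 , -0.9907329 ]), 'wrist_torque': array([-0.0257463 ,  0.04682203, -0.02171637]), 'opening': 0.9997550635882206}
scene {'fx': 439.9059658637354, 'fy': 439.9059658637354, 'cx': 279.2504974431603, 'cy': 205.29639192485556, 'R': array([[-0.87347015,  0.48684959, -0.00523127],
       [ 0.41421254,  0.73741729, -0.53352011],
       [-0.25588642, -0.46818075, -0.8457712 ]]), 't': array([ 494.85462642, -108.20558057, 1229.07732709])}
top {'fx': 476.8956321357702, 'fy': 476.8956321357702, 'cx': 277.18903830106024, 'cy': 208.8210798202566, 'R': array([[ 0.02643688, -0.99962546,  0.00707268],
       [-0.98001914, -0.02731233, -0.19701907],
       [ 0.19713845, -0.00172279, -0.98037414]]), 't': array([-106.10583259,  516.02118471, 1260.89058525])}
{'fx': 304.3632151856375, 'fy': 304.3632151856375, 'cx': 278.54638929350864, 'cy': 212.87595808580406, 'R': array([[ 0.27048341,  0.96272379, -0.00127988],
       [ 0.91509716, -0.25668897,  0.31097905],
       [ 0.29905839, -0.08528589, -0.95041591]]), 't': array([-623.23073386,  -40.14970425,  379.64702288])}
```

View pics/scene0.png

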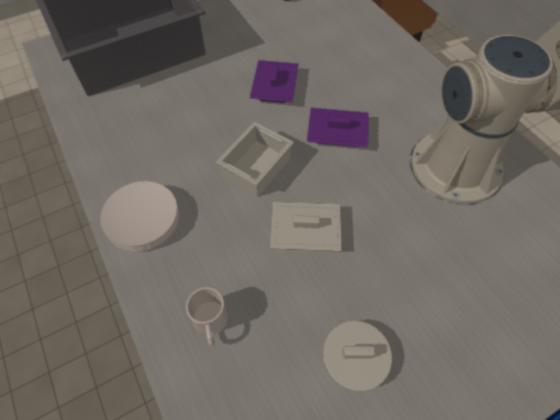

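View pics/top0.png

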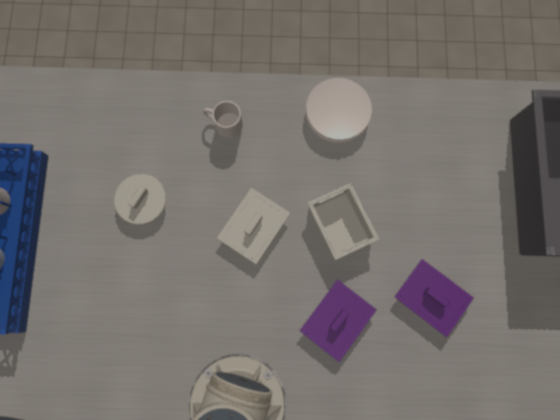

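Top view: the white rectangular lid with a grip is at about (254,227), and the open white tub at (343,222). The round lid is at (140,200), the mug at (226,118), and a bowl at (338,110). Two purple look-alikes are at (338,320) and (434,298). The only white rectangular lid fits the description. I'll confirm it in a crop and measure with depth.

```bash
cat > h.py <<'E'
import numpy as np,cv2
def load(n):
    z=np.load(n+"0.npz");return z
def cloud(z):
    d=z['d'];v,u=np.mgrid[:d.shape[0],:d.shape[1]]
    c=np.stack([(u-z['cx'])/z['fx']*d,(v-z['cy'])/z['fy']*d,d],-1)
    return (c-z['t'])@z['R']
E
python3 - <<'E'
from h import *
for n,b in [("top",(170,205,390,270)),("scene",(200,110,360,260))]:
    z=load(n);W=cloud(z)
    if n=="top": x0,y0,x1,y1=205,175,385,275
    else: x0,y0,x1,y1=b
    s=4
    im=cv2.resize(z['p'][y0:y1,x0:x1],None,fx=s,fy=s,interpolation=cv2.INTER_CUBIC)
    im=np.clip(im.astype(float)*1.3,0,255).astype('uint8')
    cv2.imwrite(f"pics/{n}_crop.png",im[:,:,::-1])
    P=W[z['d']>0]
    print(n,'table z',np.median(W[100:350,200:330][:,:,2]))
    # regions by height
    m=(W[...,2]>20)&(W[...,0]>200)&(W[...,0]<900)&(np.abs(W[...,1])<500)&(z['d']>0)
    k,L,st,ce=cv2.connectedComponentsWithStats(m.astype('uint8'))
    for i in range(1,k):
        if st[i,4]>150:
            Q=W[L==i];print(ce[i].round(),st[i,4],Q.min(0).round(),Q.max(0).round(),np.median(Q,0).round(),z['p'][L==i].mean(0).round())
            zt=np.percentile(Q[:,2],98);T=Q[Q[:,2]>zt-6]
            rr=cv2.minAreaRect(T[:,:2].astype('float32'));print('   top',zt.round(1),rr,len(T),T.mean(0).round(1))
E
```

```text
top table z 1.7914560980444652
[338. 111.] 3092 [ 730. -357.   20.] [ 900. -168.   52.] [ 819. -262.   36.] [167. 158. 151.]
   top 45.2 ((815.1638793945312, -263.48577880859375), (169.0702667236328, 186.27223205566406), 0.692677915096283) 829 [ 814.  -265.1   41.9]
[225. 117.] 644 [738.  17.  20.] [819. 128.  93.] [792.  62.  61.] [113. 106. 100.]
   top 89.7 ((777.732666015625, 56.49677276611328), (78.9017333984375, 75.82862854003906), 1.3896430730819702) 96 [776.6  57.1  86.8]
[140. 198.] 2017 [471. 221.  26.] [612. 364.  74.] [540. 289.  36.] [149. 143. 133.]
   top 69.6 ((541.5921020507812, 291.1539306640625), (20.669382095336914, 62.77403259277344), 61.195587158203125) 153 [541.6 291.1  67.9]
[345. 219.] 1266 [ 384. -367.   20.] [ 592. -175.   79.] [ 498. -287.   70.] [141. 135. 125.]
   top 76.0 ((488.56036376953125, -270.22894287109375), (171.67095947265625, 132.3463592529297), 26.502674102783203) 597 [ 486.  -268.7   72.5]
[253. 225.] 2907 [ 370. -128.   26.] [580.  72.  74.] [473. -28.  36.] [154. 148. 137.]
   top 68.1 ((475.2659606933594, -27.45507049560547), (19.88956832
[... 1475 characters left out ...]
82) 1215 [ 814.3 -263.7   40.2]
[306. 226.] 3218 [ 369. -129.   27.] [581.  73.  71.] [478. -22.  35.] [144. 137. 125.]
   top 67.4 ((475.5583801269531, -26.689300537109375), (21.435779571533203, 61.37338638305664), 62.44047164916992) 189 [475.4 -26.6  66.5]
[207. 312.] 1024 [739.  17.  20.] [818. 129.  89.] [783.  68.  64.] [122. 112. 105.]
   top 86.8 ((778.3983154296875, 57.17707061767578), (78.40582275390625, 78.90438842773438), 46.97268295288086) 240 [779.3  57.4  84.5]
[357. 356.] 3741 [470. 221.  28.] [613. 363.  73.] [545. 296.  35.] [145. 138. 125.]
   top 67.7 ((541.400634765625, 292.3348388671875), (19.871105194091797, 63.8964958190918), 60.718170166015625) 307 [542.  292.1  66.2]
```

View pics/top_crop.png

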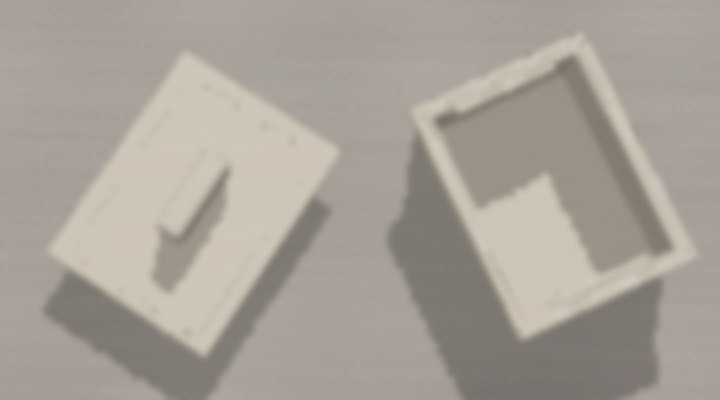

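View pics/scene_crop.png

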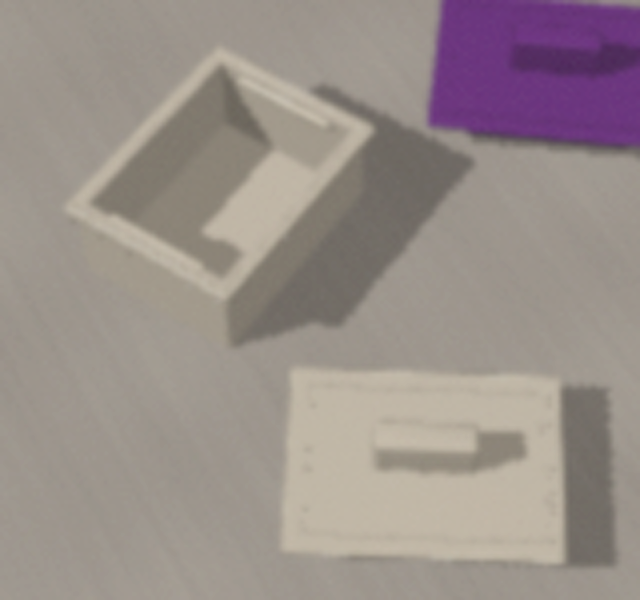

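```bash
python3 - <<'E'
from h import *
for n in ("top","scene"):
    z=load(n);W=cloud(z)
    for nm,c,zr in (("lid",(475,-27),(26,90)),("tub",(488,-270),(62,82))):
        m=(np.hypot(W[...,0]-c[0],W[...,1]-c[1])<115)&(W[...,2]>zr[0])&(W[...,2]<zr[1])
        T=W[m];rr=cv2.minAreaRect(T[:,:2].astype('float32'));print(n,nm,rr,np.median(T[:,2]),len(T))
E
```

```text
top lid ((476.0735778808594, -27.99347686767578), (131.84654235839844, 172.4080047607422), 58.133949279785156) 36.140736555309054 2906
top tub ((489.052490234375, -270.41143798828125), (172.3587646484375, 133.15066528320312), 26.484582901000977) 70.63954915753027 1016
scene lid ((474.3316955566406, -28.910400390625), (135.8571319580078, 172.08828735351562), 58.32241439819336) 35.43859300545583 3218
scene tub ((488.5712890625, -270.9222412109375), (175.25048828125, 134.463623046875), 26.87108039855957) 69.72813267919727 992
```

The crop confirms it: a white rectangle with a central ridge, next to the open tub with beads in its short sides. Two-camera averages:
- **Lid:** (475.3, -27.7), long axis -31.8°.
- **Tub:** (488.7, -270.6), long axis 26.6°.

I'll grasp at tool yaw 148.2°, so the first move is a turn of 16.1° and then a transfer.

Call:
jog_arm --moves '[{"grip": -1, "translation": [0, 0, 0], "twist": [0, 0, 0.094]}, {"grip": -1, "translation": [0, 0, 0], "twist": [0, 0, 0.094]}, {"grip": -1, "translation": [0, 0, 0], "twist": [0, 0, 0.094]}, {"grip": -1, "translation": [-0.0296, -0.0187, 0], "twist": [0, 0, 0]}, {"grip": -1, "translation": [-0.0296, -0.0187, 0], "twist": [0, 0, 0]}, {"grip": -1, "translation": [-0.0296, -0.0187, 0], "twist": [0, 0, 0]}, {"grip": -1, "translation": [-0.0296, -0.0187, 0], "twist": [0, 0, 0]}, {"grip": -1, "translation": [-0.0296, -0.0187, 0], "twist": [0, 0, 0]}, {"grip": -1, "translation": [-0.0296, -0.0187, 0], "twist": [0, 0, 0]}, {"grip": -1, "translation": [-0.0296, -0.0187, 0], "twist": [0, 0, 0]}]' --squeeze 60

```text
clock: 0.93
eef_pos: [276.2, 379.5, 231.0]
tcp_rot: [-3.141, 0.0, 2.586]
contact_force: [1.2, 0.4, -0.5]
opening: 1.0
```

Call:
jog_arm --moves '[{"grip": -1, "translation": [-0.0296, -0.0187, 0], "twist": [0, 0, 0]}, {"grip": -1, "translation": [-0.0296, -0.0187, 0], "twist": [0, 0, 0]}, {"grip": -1, "translation": [-0.0296, -0.0187, 0], "twist": [0, 0, 0]}, {"grip": -1, "translation": [-0.0296, -0.0187, 0], "twist": [0, 0, 0]}, {"grip": -1, "translation": [-0.0296, -0.0187, 0], "twist": [0, 0, 0]}, {"grip": -1, "translation": [-0.0296, -0.0187, 0], "twist": [0, 0, 0]}, {"grip": -1, "translation": [-0.0296, -0.0187, 0], "twist": [0, 0, 0]}, {"grip": -1, "translation": [-0.0296, -0.0187, 0], "twist": [0, 0, 0]}, {"grip": -1, "translation": [-0.0296, -0.0187, 0], "twist": [0, 0, 0]}]'

```text
clock: 1.68
eef_pos: [413.7, 95.9, 231.3]
tcp_rot: [3.142, -0.0, 2.586]
contact_force: [0.4, 0.4, 0.9]
opening: 1.0
```

Call:
jog_arm --moves '[{"grip": -1, "translation": [-0.0294, -0.0183, 0.01], "twist": [0, 0, 0]}, {"grip": -1, "translation": [-0.0294, -0.0183, 0.02], "twist": [0, 0, 0]}, {"grip": -1, "translation": [-0.0294, -0.0183, 0.02], "twist": [0, 0, 0]}, {"grip": -1, "translation": [-0.0294, -0.0183, 0.02], "twist": [0, 0, 0]}, {"grip": -1, "translation": [0, 0, 0.01], "twist": [0, 0, 0]}, {"grip": -1, "translation": [0, 0, 0], "twist": [0, 0, 0]}]'

```text
clock: 2.18
eef_pos: [473.3, -27.8, 148.8]
tcp_rot: [-3.139, -0.004, 2.583]
contact_force: [-0.6, 0.7, -0.2]
opening: 1.001
```

```bash
python3 - <<'E'
from rig import r
from h import *
s=r.sense();print(s['eef_pos'],s['tcp_rot'],s['qpos'],s['clock'])
c=r.calibration("wrist");p,d=r.grab_frame("wrist")
cv2.imwrite("pics/w1.png",p[:,:,::-1]);np.savez("w10.npz",p=p,d=d,**c)
z=np.load("w10.npz");W=cloud(z)
m=(np.hypot(W[...,0]-475,W[...,1]+27)<40)&(W[...,2]>55)&(W[...,2]<80)&(d>0)
T=W[m];print(cv2.minAreaRect(T[:,:2].astype('float32')),T.mean(0),len(T))
E
```

```text
[473.32156667 -27.81820821 148.84475575] [-3.13946906 -0.00404908  2.58252037] [-6.19151225e-02  2.26934977e-01  2.02297754e+00  8.27121619e-05
  8.96251853e-01 -1.07369527e+00] 2.1833
((473.6858215332031, -27.294265747070312), (19.676685333251953, 62.9963493347168), 58.41035842895508) [471.95657847 -26.06782642  65.48780028] 1908
```

View pics/w1.png

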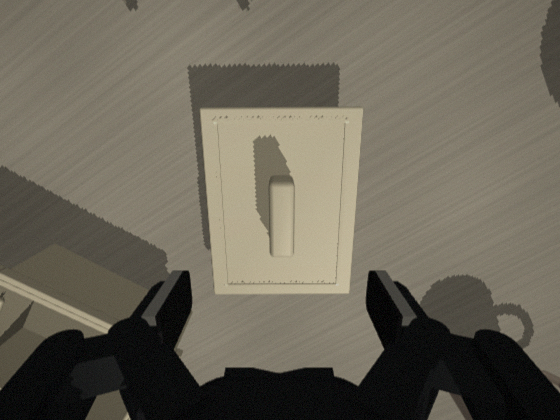

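The wrist picture shows the gripper lined up over the lid, with the grip at (282,217). It measures (473.7, -27.3), yaw 148.4°, within 2 mm of the other cameras. Going down.

Call:
jog_arm --moves '[{"grip": -1, "translation": [-0.0007, 0.0008, 0.03], "twist": [0, 0, 0]}, {"grip": -1, "translation": [0, 0, 0.03], "twist": [0, 0, 0]}, {"grip": -1, "translation": [0, 0, 0.025], "twist": [0, 0, 0]}, {"grip": -1, "translation": [0, 0, 0.015], "twist": [0, 0, 0]}, {"grip": -1, "translation": [0, 0, 0.006], "twist": [0, 0, 0]}, {"grip": -1, "translation": [0, 0, 0], "twist": [0, 0, 0]}, {"grip": -1, "translation": [0, 0, 0], "twist": [0, 0, 0]}]'

```text
clock: 2.82
eef_pos: [476.2, -25.5, 46.3]
tcp_rot: [3.141, 0.001, 2.587]
contact_force: [-0.0, 0.4, 0.5]
opening: 0.999
```

Call:
jog_arm --moves '[{"grip": -1, "translation": [0.0005, -0.0025, 0.005], "twist": [0, 0, 0]}, {"grip": -1, "translation": [0, 0, 0], "twist": [0, 0, 0]}, {"grip": 0, "translation": [0, 0, 0], "twist": [0, 0, 0]}, {"grip": 0.3, "translation": [0, 0, 0], "twist": [0, 0, 0]}, {"grip": 0.4, "translation": [0, 0, 0], "twist": [0, 0, 0]}, {"grip": 0.5, "translation": [0, 0, 0], "twist": [0, 0, 0]}, {"grip": 1, "translation": [0, 0, 0], "twist": [0, 0, 0]}, {"grip": 1, "translation": [0, 0, 0], "twist": [0, 0, 0]}, {"grip": 1, "translation": [0, 0, 0], "twist": [0, 0, 0]}, {"grip": 1, "translation": [0, 0, 0], "twist": [0, 0, 0]}]' --squeeze 60

```text
clock: 3.65
eef_pos: [474.2, -28.1, 40.4]
tcp_rot: [3.141, 0.0, 2.586]
contact_force: [0.1, 0.4, 3.8]
opening: 0.221
```

Call:
jog_arm --moves '[{"grip": 1, "translation": [0, 0, 0], "twist": [0, 0, 0]}, {"grip": 1, "translation": [0, 0, -0.005], "twist": [0, 0, 0]}, {"grip": 1, "translation": [0, 0, -0.015], "twist": [0, 0, 0]}, {"grip": 1, "translation": [0, 0, -0.025], "twist": [0, 0, 0]}, {"grip": 1, "translation": [0, 0, -0.025], "twist": [0, 0, 0]}, {"grip": 1, "translation": [0, 0, -0.025], "twist": [0, 0, 0]}, {"grip": 1, "translation": [0, 0, -0.015], "twist": [0, 0, 0]}, {"grip": 1, "translation": [0, 0, 0], "twist": [0, 0, 0]}]'

```text
clock: 4.32
eef_pos: [475.7, -28.2, 153.3]
tcp_rot: [3.139, 0.004, 2.586]
contact_force: [0.8, -0.0, -1.2]
opening: 0.223
```

```bash
python3 - <<'E'
from rig import r
from h import *
s=r.sense();print(s)
c=r.calibration("wrist");p,d=r.grab_frame("wrist")
cv2.imwrite("pics/w2.png",p[:,:,::-1]);np.savez("w20.npz",p=p,d=d,**c)
W=cloud(np.load("w20.npz"))
m=(np.hypot(W[...,0]-475,W[...,1]+27)<115)&(W[...,2]>134)&(W[...,2]<160)&(d>0)
T=W[m];print(cv2.minAreaRect(T[:,:2].astype('float32')),np.median(T,0),len(T))
A=np.c_[T[:,:2]-[475,-27],np.ones(len(T))];print(np.linalg.lstsq(A,T[:,2],rcond=None)[0])
E
```

```text
{'clock': 4.3167, 'qpos': array([-6.23916571e-02,  2.19030766e-01,  2.02092577e+00, -1.32727476e-05,
        8.96710823e-01, -1.07741499e+00]), 'qvel': array([-0.00011532,  0.04757477,  0.03784326, -0.00125853, -0.07007347,
       -0.00050002]), 'joint_efforts': array([ 1.87197649e-03, -4.60195291e+01, -2.79427993e+01, -2.87602361e-04,
        8.86096358e-01,  2.56114399e-04]), 'eef_pos': array([475.70435242, -28.21919117, 153.31944601]), 'tcp_rot': array([3.13926916, 0.00434281, 2.58582287]), 'contact_force': array([ 0.81600832, -0.01339689, -1.1788832 ]), 'wrist_torque': array([-0.02256499,  0.0199072 ,  0.01065473]), 'opening': 0.2226277285411327}
((475.2308349609375, -28.911285400390625), (131.59283447265625, 171.25526428222656), 58.28007125854492) [438.95843067  -4.51773954 147.03885984] 47948
[5.75826633e-03 1.88232832e-03 1.47286465e+02]
```

View pics/w2.png

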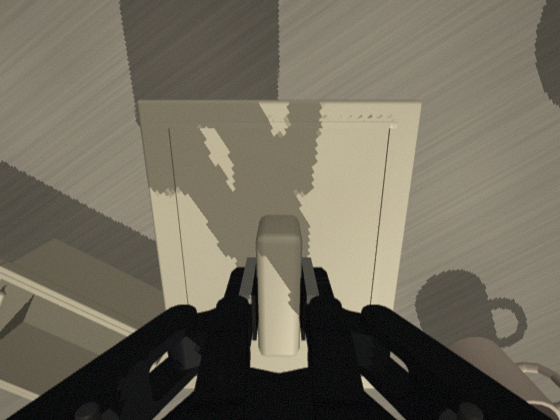

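The lid is held level and square (tilt under 0.4°, centred within 1 mm). Now turn it to the tub's yaw and carry it over.

Call:
jog_arm --moves '[{"grip": 1, "translation": [0, 0, 0], "twist": [0, 0, -0.06]}, {"grip": 1, "translation": [0, 0, 0], "twist": [0, 0, -0.11]}, {"grip": 1, "translation": [0, 0, 0], "twist": [0, 0, -0.12]}, {"grip": 1, "translation": [0, 0, 0], "twist": [0, 0, -0.12]}, {"grip": 1, "translation": [0, 0, 0], "twist": [0, 0, -0.12]}, {"grip": 1, "translation": [0, 0, 0], "twist": [0, 0, -0.12]}, {"grip": 1, "translation": [0, 0, 0], "twist": [0, 0, -0.12]}, {"grip": 1, "translation": [0, 0, 0], "twist": [0, 0, -0.12]}, {"grip": 1, "translation": [0, 0, 0], "twist": [0, 0, -0.09]}, {"grip": 1, "translation": [0, 0, 0], "twist": [0, 0, -0.039]}]'

```text
clock: 5.2
eef_pos: [472.8, -28.0, 148.6]
tcp_rot: [3.14, -0.002, -2.673]
contact_force: [0.1, -0.1, -1.8]
opening: 0.225
```

Call:
jog_arm --moves '[{"grip": 1, "translation": [0.005, -0.0115, 0], "twist": [0, 0, 0]}, {"grip": 1, "translation": [0.01, -0.023, 0], "twist": [0, 0, 0]}, {"grip": 1, "translation": [0.012, -0.0276, 0], "twist": [0, 0, 0]}, {"grip": 1, "translation": [0.013, -0.0299, 0], "twist": [0, 0, 0]}, {"grip": 1, "translation": [0.013, -0.0299, 0], "twist": [0, 0, 0]}, {"grip": 1, "translation": [0.013, -0.0299, 0], "twist": [0, 0, 0]}, {"grip": 1, "translation": [0.012, -0.0276, 0], "twist": [0, 0, 0]}, {"grip": 1, "translation": [0.01, -0.023, 0], "twist": [0, 0, 0]}, {"grip": 1, "translation": [0.008, -0.02, 0], "twist": [0, 0, 0]}, {"grip": 1, "translation": [0, 0, 0], "twist": [0, 0, 0]}]'

```text
clock: 6.03
eef_pos: [487.1, -273.1, 148.6]
tcp_rot: [3.142, -0.001, -2.681]
contact_force: [0.3, -0.2, -1.4]
opening: 0.224
```

Call:
jog_arm --moves '[{"grip": 1, "translation": [0, 0, 0], "twist": [0, 0, 0]}, {"grip": 1, "translation": [0, 0, 0], "twist": [0, 0, 0]}, {"grip": 1, "translation": [0, 0, 0], "twist": [0, 0, 0]}]'

```text
clock: 6.28
eef_pos: [486.8, -268.8, 149.4]
tcp_rot: [3.14, -0.001, -2.678]
contact_force: [-0.2, -0.1, -0.5]
opening: 0.223
```

```bash
python3 - <<'E'
from rig import r
from h import *
s=r.sense();print(s['eef_pos'],s['tcp_rot'],s['contact_force'],s['opening'])
for n in("scene","top"):
    c=r.calibration(n);p,d=r.grab_frame(n);cv2.imwrite(f"pics/{n}3.png",p[:,:,::-1]);np.savez(n+"30.npz",p=p,d=d,**c)
    W=cloud(np.load(n+"30.npz"))
    m=(np.hypot(W[...,0]-488,W[...,1]+270)<115)&(W[...,2]>130)&(W[...,2]<155)&(d>0)
    T=W[m];print(cv2.minAreaRect(T[:,:2].astype('float32')),np.median(T[:,2]),len(T))
E
```

```text
[ 486.8473534  -268.75424762  149.43229778] [ 3.13992284e+00 -8.80399389e-04 -2.67781269e+00] [-0.16434428 -0.1311081  -0.51560373] 0.22345344984902996
((486.8741760253906, -269.72320556640625), (174.3961639404297, 134.05032348632812), 26.329574584960938) 144.46742510414336 2003
((499.3159484863281, -263.86029052734375), (146.39755249023438, 131.4191436767578), 27.581375122070312) 145.63272681086443 396
```

View pics/scene3.png

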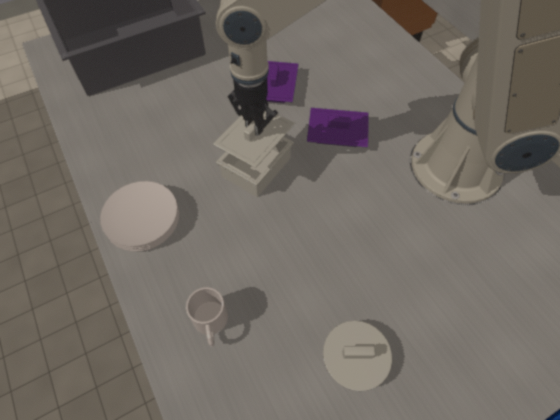

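The lid is hovering over the tub. The scene camera measures it at (486.9, -269.7), yaw 26.3°, about 2 mm off the tub. I'll correct that and lower it.

Call:
jog_arm --moves '[{"grip": 1, "translation": [-0.0009, -0.0021, 0.01], "twist": [0, 0, 0]}, {"grip": 1, "translation": [0, 0, 0.012], "twist": [0, 0, 0]}, {"grip": 1, "translation": [0, 0, 0.008], "twist": [0, 0, 0]}, {"grip": 1, "translation": [0, 0, 0], "twist": [0, 0, 0]}, {"grip": 1, "translation": [0, 0, 0], "twist": [0, 0, 0]}, {"grip": 1, "translation": [0, 0, 0], "twist": [0, 0, 0]}, {"grip": 1, "translation": [0, 0, 0], "twist": [0, 0, 0]}]'

```text
clock: 6.97
eef_pos: [489.5, -271.6, 120.6]
tcp_rot: [-3.141, 0.0, -2.678]
contact_force: [-0.3, 0.6, -1.3]
opening: 0.22
```

Call:
jog_arm --moves '[{"grip": 1, "translation": [0.0002, 0.001, 0.004], "twist": [0, 0, 0]}, {"grip": 1, "translation": [0, 0, 0.005], "twist": [0, 0, 0]}, {"grip": 1, "translation": [0, 0, 0.005], "twist": [0, 0, 0]}, {"grip": 1, "translation": [0, 0, 0.004], "twist": [0, 0, 0]}, {"grip": 1, "translation": [0, 0, 0.002], "twist": [0, 0, 0]}, {"grip": 1, "translation": [0, 0, 0], "twist": [0, 0, 0]}, {"grip": 1, "translation": [0, 0, 0], "twist": [0, 0, 0]}]'

```text
clock: 7.55
eef_pos: [488.5, -270.6, 100.1]
tcp_rot: [3.141, -0.0, -2.678]
contact_force: [0.2, 0.2, -1.0]
opening: 0.224
```

Call:
jog_arm --moves '[{"grip": 1, "translation": [0, 0, 0.003], "twist": [0, 0, 0]}, {"grip": 1, "translation": [0, 0, 0.002], "twist": [0, 0, 0]}, {"grip": 1, "translation": [0, 0, 0.001], "twist": [0, 0, 0]}, {"grip": 1, "translation": [0, 0, 0], "twist": [0, 0, 0]}, {"grip": 1, "translation": [0, 0, 0], "twist": [0, 0, 0]}]'

```text
clock: 7.97
eef_pos: [488.6, -270.6, 94.2]
tcp_rot: [3.142, -0.0, -2.678]
contact_force: [-0.2, 0.2, -2.0]
opening: 0.221
```

Call:
jog_arm --moves '[{"grip": 1, "translation": [0, 0, 0.001], "twist": [0, 0, 0]}, {"grip": 1, "translation": [0, 0, 0.001], "twist": [0, 0, 0]}, {"grip": 1, "translation": [0, 0, 0], "twist": [0, 0, 0]}, {"grip": 1, "translation": [0, 0, 0], "twist": [0, 0, 0]}]'

```text
clock: 8.3
eef_pos: [488.6, -270.6, 92.2]
tcp_rot: [3.142, -0.0, -2.678]
contact_force: [1.1, -0.4, -1.2]
opening: 0.223
```

Call:
jog_arm --moves '[{"grip": 1, "translation": [0, 0, 0.001], "twist": [0, 0, 0]}, {"grip": 1, "translation": [0, 0, 0], "twist": [0, 0, 0]}, {"grip": 1, "translation": [0, 0, 0], "twist": [0, 0, 0]}]'

```text
clock: 8.55
eef_pos: [488.8, -270.7, 91.4]
tcp_rot: [-3.141, 0.0, -2.678]
contact_force: [0.9, -0.0, -1.1]
opening: 0.226
```

Call:
jog_arm --moves '[{"grip": 1, "translation": [0, 0, 0.001], "twist": [0, 0, 0]}, {"grip": 1, "translation": [0, 0, 0], "twist": [0, 0, 0]}, {"grip": 1, "translation": [0, 0, 0], "twist": [0, 0, 0]}]'

```text
clock: 8.8
eef_pos: [488.8, -270.8, 90.4]
tcp_rot: [-3.141, 0.0, -2.678]
contact_force: [0.8, 0.3, -0.6]
opening: 0.222
```

Call:
jog_arm --moves '[{"grip": 1, "translation": [0, 0, 0.0005], "twist": [0, 0, 0]}, {"grip": 1, "translation": [0, 0, 0], "twist": [0, 0, 0]}, {"grip": 1, "translation": [0, 0, 0], "twist": [0, 0, 0]}]'

```text
clock: 9.05
eef_pos: [488.8, -270.8, 90.0]
tcp_rot: [-3.141, 0.0, -2.678]
contact_force: [0.8, 0.7, 2.8]
opening: 0.22
```

Contact at TCP z = 90.0 with +2.8 N: the lid is resting on the beads. I'll release, rise and look.

Call:
jog_arm --moves '[{"grip": 0.3, "translation": [0, 0, 0], "twist": [0, 0, 0]}, {"grip": -0.2, "translation": [0, 0, 0], "twist": [0, 0, 0]}, {"grip": -0.5, "translation": [0, 0, 0], "twist": [0, 0, 0]}, {"grip": -0.5, "translation": [0, 0, 0], "twist": [0, 0, 0]}, {"grip": -0.5, "translation": [0, 0, -0.01], "twist": [0, 0, 0]}, {"grip": -0.5, "translation": [0, 0, -0.02], "twist": [0, 0, 0]}, {"grip": -0.5, "translation": [0, 0, -0.02], "twist": [0, 0, 0]}, {"grip": -0.5, "translation": [0, 0, -0.01], "twist": [0, 0, 0]}, {"grip": -0.5, "translation": [0, 0, 0], "twist": [0, 0, 0]}, {"grip": -0.5, "translation": [0, 0, 0], "twist": [0, 0, 0]}]'

```text
clock: 9.88
eef_pos: [488.8, -270.8, 150.2]
tcp_rot: [-3.141, 0.001, -2.678]
contact_force: [0.4, 1.0, -0.6]
opening: 0.749
```

```bash
cat > look.py <<'E'
import sys
from rig import r
from h import *
k,lo,hi=sys.argv[1],float(sys.argv[2]),float(sys.argv[3])
s=r.sense();print(s['eef_pos'],s['tcp_rot'],s['contact_force'],s['opening'],s['clock'])
ims=[]
for n in ("wrist","scene"):
    c=r.calibration(n);p,d=r.grab_frame(n);cv2.imwrite(f"pics/{n}{k}.png",p[:,:,::-1])
    W=cloud(dict(c,p=p,d=d))
    near=(np.hypot(W[...,0]-488.7,W[...,1]+270.6)<115)&(d>0)
    m=near&(W[...,2]>lo)&(W[...,2]<hi);T=W[m]
    rc=cv2.minAreaRect(T[:,:2].astype('float32'));print(n,rc,np.median(T[:,2]),len(T))
    A=np.c_[T[:,:2]-[488.7,-270.6],np.ones(len(T))];print('  plane',np.linalg.lstsq(A,T[:,2],rcond=None)[0])
    g=W[near&(W[...,2]>lo+25)&(W[...,2]<hi+24)&(np.hypot(W[...,0]-488.7,W[...,1]+270.6)<34)]
    if len(g): print('  grip',cv2.minAreaRect(g[:,:2].astype('float32')),np.median(g[:,2]))
E
python3 look.py 4 78 95
```

```text
[ 488.79879921 -270.76589084  150.22386744] [-3.14052277e+00  7.03828631e-04 -2.67839028e+00] [ 0.37630778  1.02059683 -0.59543403] 0.7492111440757191 9.8833
wrist ((488.9078674316406, -271.6409606933594), (171.9297332763672, 132.54580688476562), 26.48556900024414) 83.95759562357328 34783
  plane [-9.38311445e-04  1.91285883e-03  8.40226507e+01]
  grip ((487.81561279296875, -272.1256103515625), (62.88483428955078, 19.918237686157227), 26.798898696899414) 115.54331456120109
scene ((488.80535888671875, -272.0271911621094), (173.2403564453125, 135.56907653808594), 26.415616989135742) 85.193512887091 2190
  plane [-9.93902044e-04  1.28692891e-03  8.52502120e+01]
  grip ((489.0763854980469, -271.0584411621094), (64.62580871582031, 20.58092498779297), 27.05112075805664) 115.39088664313198
```

View pics/wrist4.png

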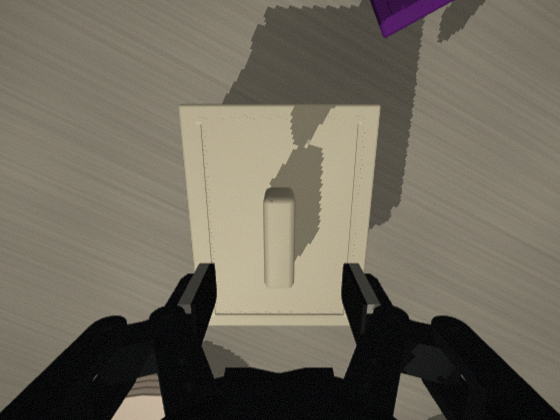

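The lid is level on the tub, square with it, and about 9–10 mm proud (top at 84–85). Its grip is at (280,237) in the picture and centred at about (488.6, -271.2). I'll shut the gripper and press on the grip's middle.

Call:
jog_arm --moves '[{"grip": 1, "translation": [0, 0, 0], "twist": [0, 0, 0]}, {"grip": 1, "translation": [0, 0, 0], "twist": [0, 0, 0]}, {"grip": 1, "translation": [0, 0, 0], "twist": [0, 0, 0]}, {"grip": 1, "translation": [0, 0, 0], "twist": [0, 0, 0]}, {"grip": 1, "translation": [0, 0, 0.01], "twist": [0, 0, 0]}, {"grip": 1, "translation": [0, 0, 0.01], "twist": [0, 0, 0]}, {"grip": 1, "translation": [0, 0, 0.007], "twist": [0, 0, 0]}, {"grip": 1, "translation": [0, 0, 0.003], "twist": [0, 0, 0]}, {"grip": 1, "translation": [0, 0, 0], "twist": [0, 0, 0]}, {"grip": 1, "translation": [0, 0, 0], "twist": [0, 0, 0]}]' --squeeze 40

```text
clock: 10.82
eef_pos: [488.4, -270.5, 119.4]
tcp_rot: [3.141, -0.0, -2.678]
contact_force: [-0.7, 0.8, 0.3]
opening: -0.002
```

Call:
jog_arm --moves '[{"grip": 1, "translation": [0, 0, 0.001], "twist": [0, 0, 0]}, {"grip": 1, "translation": [0, 0, 0.001], "twist": [0, 0, 0]}, {"grip": 1, "translation": [0, 0, 0], "twist": [0, 0, 0]}, {"grip": 1, "translation": [0, 0, 0], "twist": [0, 0, 0]}]'

```text
clock: 11.15
eef_pos: [488.7, -270.7, 118.0]
tcp_rot: [-3.141, 0.0, -2.678]
contact_force: [-0.7, 0.0, -0.5]
opening: -0.001
```

Call:
jog_arm --moves '[{"grip": 1, "translation": [0, 0, 0.001], "twist": [0, 0, 0]}, {"grip": 1, "translation": [0, 0, 0.001], "twist": [0, 0, 0]}, {"grip": 1, "translation": [0, 0, 0], "twist": [0, 0, 0]}, {"grip": 1, "translation": [0, 0, 0], "twist": [0, 0, 0]}]'

```text
clock: 11.48
eef_pos: [488.8, -270.8, 116.0]
tcp_rot: [-3.141, 0.0, -2.678]
contact_force: [-0.0, -0.3, 1.7]
opening: 0.002
```

Call:
jog_arm --moves '[{"grip": 1, "translation": [0, 0, 0.001], "twist": [0, 0, 0]}, {"grip": 1, "translation": [0, 0, 0.0005], "twist": [0, 0, 0]}, {"grip": 1, "translation": [0, 0, 0], "twist": [0, 0, 0]}, {"grip": 1, "translation": [0, 0, 0], "twist": [0, 0, 0]}]'

```text
clock: 11.82
eef_pos: [488.9, -270.8, 114.6]
tcp_rot: [-3.141, 0.0, -2.678]
contact_force: [-0.3, 0.2, 5.1]
opening: 0.004
```

Call:
jog_arm --moves '[{"grip": 1, "translation": [0, 0, 0.001], "twist": [0, 0, 0]}, {"grip": 1, "translation": [0, 0, 0.001], "twist": [0, 0, 0]}, {"grip": 1, "translation": [0, 0, 0], "twist": [0, 0, 0]}]'

```text
clock: 12.07
eef_pos: [489.1, -271.0, 112.8]
tcp_rot: [-3.141, 0.001, -2.678]
contact_force: [-1.4, 0.2, 6.9]
opening: -0.002
```

Call:
jog_arm --moves '[{"grip": 1, "translation": [0, 0, 0.001], "twist": [0, 0, 0]}, {"grip": 1, "translation": [0, 0, 0.001], "twist": [0, 0, 0]}, {"grip": 1, "translation": [0, 0, 0.001], "twist": [0, 0, 0]}, {"grip": 1, "translation": [0, 0, 0], "twist": [0, 0, 0]}]'

```text
clock: 12.4
eef_pos: [488.4, -270.5, 108.9]
tcp_rot: [3.141, -0.0, -2.678]
contact_force: [0.3, -0.9, -0.9]
opening: 0.001
```

Call:
jog_arm --moves '[{"grip": 1, "translation": [0, 0, 0.001], "twist": [0, 0, 0]}, {"grip": 1, "translation": [0, 0, 0.001], "twist": [0, 0, 0]}, {"grip": 1, "translation": [0, 0, 0], "twist": [0, 0, 0]}]'

```text
clock: 12.65
eef_pos: [488.4, -270.5, 107.1]
tcp_rot: [3.141, -0.0, -2.678]
contact_force: [-0.9, 0.0, 1.4]
opening: -0.0
```

The force rose to about 7 N and then dropped away, so the lid snapped. I'll push a little further to be sure it is home on the rim.

Call:
jog_arm --moves '[{"grip": 1, "translation": [0, 0, 0.001], "twist": [0, 0, 0]}, {"grip": 1, "translation": [0, 0, 0], "twist": [0, 0, 0]}, {"grip": 1, "translation": [0, 0, 0], "twist": [0, 0, 0]}]'

```text
clock: 12.9
eef_pos: [488.4, -270.6, 107.0]
tcp_rot: [3.141, -0.0, -2.678]
contact_force: [-4.0, 2.1, 12.0]
opening: -0.0
```

Call:
jog_arm --moves '[{"grip": 1, "translation": [0, 0, 0.0005], "twist": [0, 0, 0]}, {"grip": 1, "translation": [0, 0, 0], "twist": [0, 0, 0]}, {"grip": 1, "translation": [0, 0, 0], "twist": [0, 0, 0]}]'

```text
clock: 13.15
eef_pos: [488.4, -270.6, 107.0]
tcp_rot: [3.141, -0.0, -2.678]
contact_force: [-4.5, 3.1, 16.4]
opening: 0.004
```

Hard stop at 107.0, where the grip top should be with the lid home (70+21+16). Rising to look.

Call:
jog_arm --moves '[{"grip": 1, "translation": [0, 0, -0.003], "twist": [0, 0, 0]}, {"grip": 1, "translation": [0, 0, -0.01], "twist": [0, 0, 0]}, {"grip": 1, "translation": [0, 0, -0.02], "twist": [0, 0, 0]}, {"grip": 1, "translation": [0, 0, -0.02], "twist": [0, 0, 0]}, {"grip": 1, "translation": [0, 0, -0.02], "twist": [0, 0, 0]}, {"grip": 1, "translation": [0, 0, -0.01], "twist": [0, 0, 0]}, {"grip": 1, "translation": [0, 0, 0], "twist": [0, 0, 0]}, {"grip": 1, "translation": [0, 0, 0], "twist": [0, 0, 0]}]'

```text
clock: 13.82
eef_pos: [488.7, -270.7, 188.9]
tcp_rot: [-3.141, 0.0, -2.678]
contact_force: [0.4, 0.8, -0.2]
opening: 0.002
```

```bash
python3 look.py 5 68 84; python3 -c "
import cv2
a=cv2.imread('pics/wrist5.png');b=cv2.imread('pics/scene5.png')[90:230,180:340]
cv2.imwrite('pics/c5.png',cv2.resize(b,None,fx=4,fy=4,interpolation=2))"
```

```text
[ 488.67812261 -270.69446965  188.90515974] [-3.14090018e+00  4.52437458e-04 -2.67840360e+00] [ 0.3790808   0.83998761 -0.19954025] 0.001969129627557753 13.8167
wrist ((487.8227233886719, -271.66015625), (171.1904296875, 133.38717651367188), 26.528104782104492) 74.21263437468598 24243
  plane [-5.99538811e-04 -2.72460639e-04  7.42493162e+01]
  grip ((487.0721130371094, -272.5418701171875), (62.94112777709961, 19.84686279296875), 26.11077308654785) 105.79983711068637
scene ((488.4261474609375, -271.70123291015625), (174.8046112060547, 135.2977294921875), 26.8281192779541) 75.36280662847228 2379
  plane [-2.12026726e-03 -5.60220841e-03  7.53119084e+01]
  grip ((489.2892150878906, -271.37994384765625), (63.59862518310547, 21.48729705810547), 28.731346130371094) 105.0846593219733
```

View pics/c5.png

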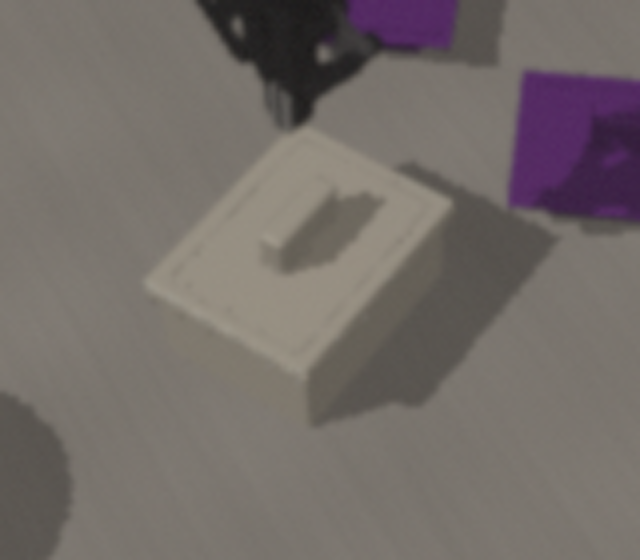

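View pics/scene5.png

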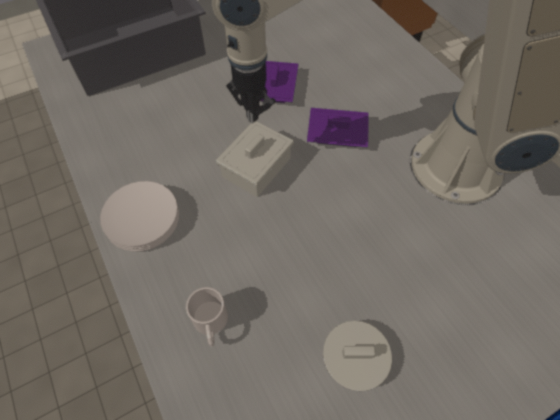

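The lid lies flush and square on the tub, at about (255,155) in the scene picture. Its top is at 74–75 mm, where 75 is expected, and the arm is clear. The mug (207,312) and round lid (357,356) have not moved. Handing in.

```bash
python3 -c "
from rig import r
print(r.sign_off())"
```

```text
the job is handed in; nothing more can be done
None
```

The tub is closed: the white rectangular lid is snapped home, flush and square on the rim. I handed the job in at about 14 s on the clock, with the arm about 80 mm clear above the lid.

**What I did:** I picked the lid up by its grip, turned it to match the tub and lowered it onto the beads at light contact (2.8 N). I then let go and pressed the grip's middle with the gripper shut. The force reached about 7 N before it gave way. I pressed on to a hard stop at 107.0 mm, exactly where the grip's top should be with the lid home; the force there was about 16 N.

**Last checks:**
- **Height:** the lid's top measured 74.2 mm in the wrist camera and 75.3 mm in the scene camera, against 75 expected.
- **Level:** the wrist camera shows under 0.1° of tilt and the scene camera about 0.3°, close to its noise.
- **Squareness:** the lid's yaw is 26.5–26.8°, against 26.5–26.9° for the tub, and its centre is within about 1.5 mm.
- **Bystanders:** the round lid and the mug are at the same pixels as in the first picture, and the arm never came near the purple look-alikes.

No check failed. The cameras disagreed by 1–2 mm, within their stated calibration.

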